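# Square up a swivel vise and lock it with its index plunger

## Robot

A 6-joint arm with a two-finger parallel gripper is mounted at the origin on a cart in front of the work surface, level with it; the furniture and walls round the work are solid. World frame = base frame: x ahead of the robot, y to its left, z up, the work surface at z = 0. Lengths are in mm, angles in rad, forces in N, time in s.
With the tool pointing down it reaches from about 400 to 825 mm from the base axis. Payload 7 kg.
Tool frame: the origin (TCP) lies midway between the tips of the shut fingers; the grasp point (between the pads) lies 19 mm behind it; z points along the fingers, y is the line along which they close (so a half turn about z gives the same grasp; the last joint's range is limited). The gripper opens to 88 mm and grips with 3 to 60 N. Pads are 19 mm wide; open, the fingers measure 130 mm over their backs; the gripper's body (78 mm by 193 mm) begins 47 mm behind the grasp point.
Start: joints at [-1.012, 0.359, 0.012, 0, -1.224, -0.288], TCP at [180.538, -650.385, 226.561] pointing down, gripper open.
Joint ranges: [-3.07, 3.07], [-1.43, 2.12], [-1.02, 1.25], [-3.03, 1.67], [-3.05, -0], [-3.03, 3.03]. Speed limits (rad/s): [2.39, 2.39, 3.01, 3.14, 3.14, 3.14].

## Interface

Orientations are given as a 3x3 rotation matrix whose columns are the frame's x, y, z axes.
In Python, from station import sensors, optics, manip gives the robot as it stands.
- The arm moves only by the tool arm_command, never from a script. Its argument "series" is one flat list of numbers, 5 for each row, row after row: the shift along the tool's x, y, z in mm, then the turn about the tool's z in degrees, then the opening in per cent of the stroke, from 0 (shut) to 100 (fully open). A call has 1 to 20 rows; each row shifts and turns the commanded pose from where the row before left it, along the tool's axes as they then stand; what a row does not reach is not made up. A row lasts 1/8 s, in which the tool goes at most 62.5 mm and 10.7 degrees, less where a joint would pass 70% of its speed; a pose out of reach is approached as far as the arm can. A call is refused whole if a number of a shift passes 62.5 or a number of a turn 10.7, either way. A call with a gripper value outside its range is refused whole. The fingers move at their own pace and stop on an object; "squeeze" is the grip in N (left out, the last holds). Time passes only in rows, so rows that do not move let the fingers close. It gives the time, the measured TCP pose, the force, the opening and the grip force at its end, in the units of the state.
- sensors.read_state(): the state, without advancing time (a new reading comes with each control period).
- optics.get_image(name): name is "scene" or "top" or "wrist"; returns a dict with "img" (480x640x3 uint8, red, green, blue), "depth" (480x640 float32, mm along the optical axis (not along the pixel's ray), 0 where there is no reading), "fovy" (degrees; the focal length in pixels is half the picture's height over the tangent of half this angle, whatever the lens; pixels are square), "cx", "cy" (the principal point, pixels), "xyz" and "orientation" of the camera in the world. Camera axes: x right, y down, z forward; pixel columns grow to the right and rows downward; lengths in mm; the calibration is good to about 2 mm. The wrist camera is an equidistant fisheye: a pixel r from the principal point sees the ray r / f radians off the axis. A picture is of the moment at which its call begins.
- manip.finish_job(): hands the job in; it is judged then, once.
The state is a dict: "time_s": time; "joint_pos": joint angles; "qvel": joint speeds; "joint_torque": joint torques, N m; "tcp_pos": TCP position; "eef_rot": TCP orientation; "force": force on the tool from outside, world axes, zero at the start; "moment": the same for the moment, N m; "gripper_width": opening from 0.0 (shut) to 1.0 (fully open); "grasp_force": force on a finger pad.
Only numpy, scipy, OpenCV 4.12 (cv2) and the standard library are available. Lean on these libraries where they do the work, as an engineer would, in place of code of your own. Each camera call takes 0.05 s, during which the arm holds its last target. There are 200 camera calls.

## Task

The swivel vise was left swung aside with its index plunger parked. Bring the vise back to its square-on station, fixed jaw facing the plunger and the clamped wood lying straight across, and lock it there: lift the plunger's T-bar out of its rest notch, give it a quarter turn, let it spring down, and ease the vise until the pin snaps fully home in the square-on notch of the index plate, not in a neighbouring one 45 degrees away. Work by feel: never wrench the T-bar against its housing or drive the plate hard against the pin, and leave the loose tools round the board where they are.

Things in the scene. Friction and masses are not known exactly. Their poses are not given: they have to be found in the camera images.
- swivel_axis (a point): Point on the vertical swivel axis of the vise, at the top face of the index plate, 44 mm above the bench. Fixed to the grey round base on a plywood board (272 x 240 x 18 mm). Its x axis points from the plunger to this point and on beyond, z up. The plunger's axis stands 105 mm from it, in its -x direction.
- t_bar (a point): Centre of the black T-bar on top of the index plunger (48 x 14 x 16 mm; x along the bar, y across its 14 mm, z up), on the plunger's vertical axis. Heights above the bench: 104 mm with the pin home, 113 riding on the plate, 116 parked, 122.5 at the upper stop. The fixed sleeve below it is 27 mm across, its top 92 mm above the bench.
- plunger_lift (a joint): Height of the plunger, m: 0 pin fully home, 0.009 pin riding on the plate between notches, 0.012 parked, 0.0155 the least that lets its cross pin leave the 3.5 mm deep rest notch, 0.0185 a solid upper stop. Spring and weight pull it down: about 7 N at 0, 13 N parked, 16 N at the stop.
- plunger_turn (a joint): Turn of the plunger, rad, counter-clockwise from above. At 0 or +-pi the cross pin is over the sleeve's deep slots and can drop all the way; at +-pi/2 it sits in the shallow rest notches and holds the pin off the plate. 0.07 rad of play in both; their walls are upright, so it turns only when lifted clear. Either way round will do; there is no end stop.
- plunger: The plunger in one piece: 8 mm flat-nosed locking pin, shaft, 5 mm cross pin and T-bar. Origin on its axis, 104 mm below the centre of the T-bar; axes as t_bar. It lifts and turns; nothing else of it moves.
- plunger_housing: Fixed grey bracket that reaches over the rim of the index plate and carries the plunger's steel sleeve. Origin on the bench below swivel_axis, axes as there.
- swivel_base: The grey base on its board, with the metal index plate (228 mm across, 12 thick) on which the vise is bolted. The plate has eight rim notches, 45 degrees apart, 9.6 mm wide for the 8 mm pin: 0.8 mm of play either way. Origin on the bench below swivel_axis, axes as there.
- vise: The vise, turning with its index plate. Origin on the swivel axis at bench level; x along the screw toward its tommy bar, z up. Square when x is along that of swivel_axis; at the start 20 to 62 degrees counter-clockwise of it, from above. It was bolted on the plate by eye, up to 5 degrees off either way, so this pose tells only roughly where the notch is; with the pin home it stops dead.
- wood_end (a point): Point half-way up in the pine batten clamped in the vise, 13 mm from its end that is farther from the plunger at the start and 67 mm from the swivel axis in the vise's -y direction. The batten is 45 mm wide (this frame's x), 160 long (y), its top 119 mm above the bench; the jaws hide its middle 98 mm and are 108 high. A level push of 4 to 7 N here swings the vise; it stays where left.
- screwdriver_mid (a point): Middle of a loose screwdriver, 204 mm long, 25 mm thick, on the bench to the right of the board; leave it alone.
- spanner_mid (a point): Middle of a loose spanner, 204 x 32 x 8 mm, on the bench to the left of the board; leave it alone.
- tape_rule_mid (a point): Middle of a loose tape measure, 69 x 91 x 35 mm, on the bench to the right of the screwdriver; leave it alone.

How it is judged:
By the outcome, as a careful person would: the job done as asked, in the order asked, and still so for the second after the job is handed in, with the robot touching nothing.
It also fails if it takes over 48 s, if anything falls off the work surface, if the arm or the gripper's body presses on something with over 40 N, if the wrist force passes 120 N, or if a joint passes its speed limit or range.

## Working session

There is one attempt and no reset: what is moved stays moved. The work goes in short steps, Python scripts to look and compute and a tool call to move; the robot and the scene stay as the last step left them, time stands still between calls to the robot, and variables do not carry over. Pictures are saved under pics/ and viewed, at most 10 in all, crops included, and the job is handed in when it is done.

Besides the shell and the picture viewer there is one more tool, called after "Request:" in YAML: its name, and indented under it one key for each argument. arm_command: Moves the arm, as the interface text tells. Its arguments: {"type":"object","properties":{"series":{"type":"array"},"squeeze":{"type":"number"}},"required":["series"]}

```bash
mkdir -p pics; cat > h.py <<'E'
import numpy as np, cv2, pickle
from station import sensors, optics, manip
def grab(n,tag):
    d=optics.get_image(n); pickle.dump(d,open(f'pics/{tag}.pkl','wb')); cv2.imwrite(f'pics/{tag}.png',d['img'][:,:,::-1]); return d
def load(tag): return pickle.load(open(f'pics/{tag}.pkl','rb'))
def ray(d,u,v):
    f=240/np.tan(np.radians(d['fovy'])/2)
    return np.array([(u-d['cx'])/f,(v-d['cy'])/f,1.])
def pt(d,u,v,r=1):
    z=d['depth'][v-r:v+r+1,u-r:u+r+1]; z=np.median(z[z>0])
    return np.array(d['xyz'])+np.array(d['orientation'])@(ray(d,u,v)*z)
def atz(d,u,v,z):
    w=np.array(d['orientation'])@ray(d,u,v); o=np.array(d['xyz']); return o+w*(z-o[2])/w[2]
def cloud(d):
    v,u=np.mgrid[:480,:640]; f=240/np.tan(np.radians(d['fovy'])/2)
    c=np.stack([(u-d['cx'])/f,(v-d['cy'])/f,np.ones(u.shape)],-1)*d['depth'][...,None]
    return c@np.array(d['orientation']).T+np.array(d['xyz'])
E
python3 - <<'E'
from h import *
for n in('top','scene'):
    d=grab(n,n); print(n,d['fovy'],d['xyz'],np.round(d['orientation'],3).tolist(),(d['depth']>0).mean())
a=sensors.read_state(); print(a['time_s'],np.round(a['eef_rot'],3).tolist(),a['gripper_width'])
E
```

```text
top 45.80132815917457 [ 377.05892113 -113.65623901 1158.62742555] [[-0.067, -0.977, 0.203], [-0.998, 0.065, -0.017], [0.003, -0.204, -0.979]] 0.9960611979166667
scene 52.91394554552909 [ 906.4831312  -565.9341539   794.53193322] [[0.831, 0.424, -0.36], [0.556, -0.655, 0.511], [-0.019, -0.625, -0.78]] 0.995927734375
0.1 [[-0.964, -0.267, -0.001], [-0.267, 0.964, 0.001], [0.0, 0.002, -1.0]] 1.0023753227121772
```

View pics/top.png

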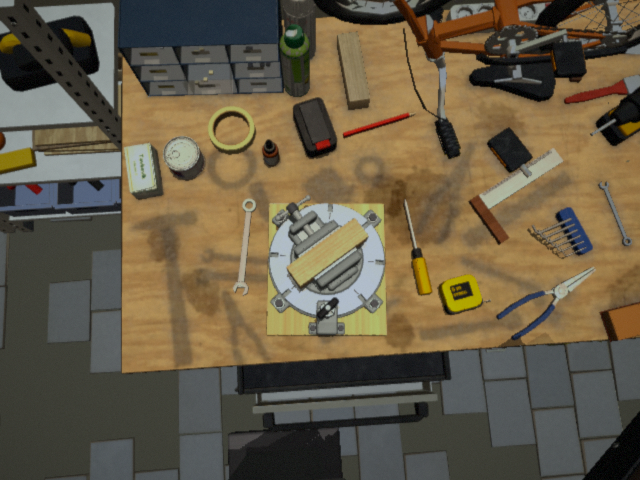

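View pics/scene.png

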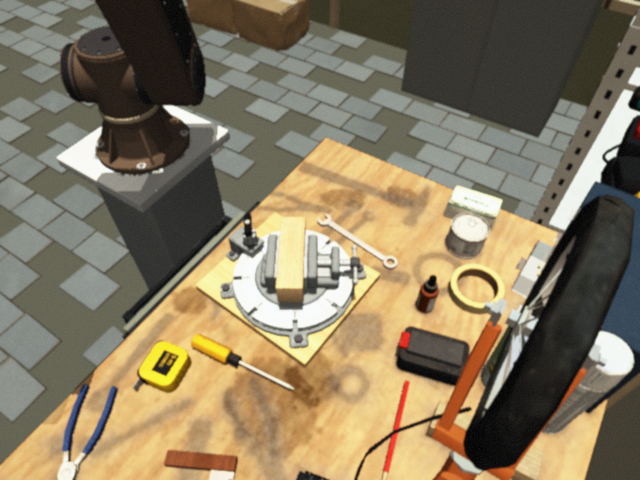

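The top view shows the T-bar at about (327,309), the plate centre near (326,258), and the batten from (290,275) to (367,232). The scene view shows the T-bar at (248,226) and the batten from (292,220) to (289,300). Next I'll measure these.

```bash
python3 - <<'E'
from h import *
for n in('top','scene'):
    d=load(n); c=cloud(d); im=d['img'].astype(int); hsv=cv2.cvtColor(d['img'],cv2.COLOR_RGB2HSV)
    print(n,'bench z',np.median(c[...,2]))
    near=(abs(c[...,0]-520)<170)&(abs(c[...,1]+120)<180)
    # batten
    m=near&(hsv[...,1]>60)&(c[...,2]>112)&(c[...,2]<127)&(im.sum(-1)>250)
    p=c[m]; r=cv2.minAreaRect(p[:,:2].astype(np.float32)); print('batten',m.sum(),p[:,2].mean(),r,cv2.boxPoints(r).round(1).tolist())
    # tbar dark
    m=near&(im.max(-1)<70)&(c[...,2]>100)&(c[...,2]<135)
    q=c[m]; r=cv2.minAreaRect(q[:,:2].astype(np.float32)); print('tbar',m.sum(),np.median(q[:,2]),np.percentile(q[:,2],[5,95]),r,q.mean(0))
    # plate edge: z 44
    m=near&(abs(c[...,2]-44)<5)&(hsv[...,1]<60)
    q=c[m]; (x,y),R=cv2.minEnclosingCircle(q[:,:2].astype(np.float32)); print('plate',m.sum(),x,y,R,q[:,2].mean())
    # board
    m=near&(abs(c[...,2]-18)<4)
    mm=cv2.morphologyEx(m.astype(np.uint8),cv2.MORPH_OPEN,np.ones((3,3))).astype(bool)
    r=cv2.minAreaRect(c[mm][:,:2].astype(np.float32)); print('board',r)
d=load('top'); crop=cv2.resize(d['img'][190:350,250:410],None,fx=3.7,fy=3.7,interpolation=cv2.INTER_CUBIC); cv2.imwrite('pics/topc.png',crop[:,:,::-1])
E
```

```text
top bench z -0.8757766317344249
batten 2012 118.88483730519495 ((575.6966552734375, -154.12997436523438), (45.48697280883789, 159.31976318359375), 32.19210433959961) [[514.0, -98.80000305175781], [598.9000244140625, -233.6999969482422], [637.4000244140625, -209.39999389648438], [552.5, -74.5999984741211]]
tbar 186 122.34432022519945 [101.24361866 126.38997387] ((519.768310546875, -158.99032592773438), (130.27899169921875, 122.49905395507812), 3.6832385063171387) [ 482.26567329 -148.37302622  119.0316491 ]
plate 4658 559.2891845703125 -167.9034881591797 137.42247009277344 43.98016950119401
board ((562.3447875976562, -153.50643920898438), (240.09913635253906, 270.4476318359375), 85.9854965209961)
scene bench z -0.8709410119373047
batten 1844 119.08275824026236 ((546.1676025390625, -169.97744750976562), (112.2661361694336, 166.99871826171875), 32.44589614868164) [[454.0, -129.60000610351562], [543.5999755859375, -270.6000061035156], [638.2999877929688, -210.3000030517578], [548.7000122070312, -69.4000015258789]]
tbar 110 122.72066210212682 [112.58444868 125.15005099] ((540.822509765625, -165.71676635742188), (33.818721771240234, 184.75657653808594), 74.27267456054688) [ 478.61442736 -151.43816848  121.29175664]
plate 4368 568.6849365234375 -152.66941833496094 138.48951721191406 44.1381106386031
board ((559.9359741210938, -153.43641662597656), (241.37281799316406, 273.17724609375), 86.50521850585938)
```

View pics/topc.png

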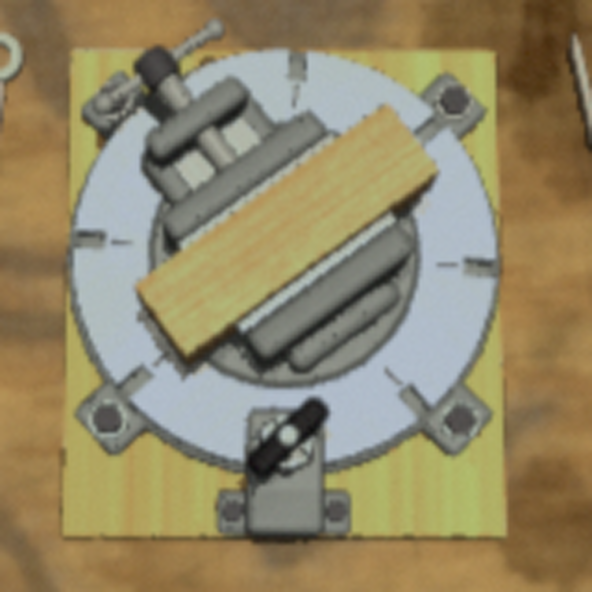

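The crop shows the T-bar on a diagonal, with notches at crop pixels (297,65), (485,265), (88,238), (128,385) and (415,400). I'll refine the axis, the plunger and the notch phase.

```bash
python3 - <<'E'
from h import *
from scipy.optimize import least_squares
for n in('top','scene'):
    d=load(n); c=cloud(d); im=d['img'].astype(int)
    m=(np.hypot(c[...,0]-478,c[...,1]+150)<38)&(im.max(-1)<75)&(c[...,2]>105)&(c[...,2]<135)
    q=c[m]; top=q[q[:,2]>119]; r=cv2.minAreaRect(top[:,:2].astype(np.float32)); print(n,'tbar',len(top),np.median(top[:,2]),r,top.mean(0))
    # ray-based with plane z=124
    # unwrap plate at z=44 around centre estimate
    R=np.array(d['orientation']); f=240/np.tan(np.radians(d['fovy'])/2)
    def proj(P):
        k=(P-np.array(d['xyz']))@R; return k[...,0]/k[...,2]*f+d['cx'],k[...,1]/k[...,2]*f+d['cy']
    hs=cv2.cvtColor(d['img'],cv2.COLOR_RGB2HSV)
    m=(hs[...,1]<55)&(hs[...,2]>130)&(abs(c[...,2]-44)<4)&(np.hypot(c[...,0]-582,c[...,1]+157)<150)
    m=cv2.morphologyEx(m.astype(np.uint8),cv2.MORPH_OPEN,np.ones((3,3))).astype(bool)
    v,u=np.nonzero(m); P=np.array([atz(d,a,b,44) for a,b in zip(u,v)])[:,:2]
    cen=np.array([582,-157.])
    for _ in range(4):
        D=P-cen; an=np.degrees(np.arctan2(D[:,1],D[:,0])); rr=np.hypot(*D.T)
        E=np.array([P[(abs(an-a)<1.5)][np.argmax(rr[abs(an-a)<1.5])] for a in range(-177,180,3) if (abs(an-a)<1.5).any()])
        s=least_squares(lambda x:np.hypot(E[:,0]-x[0],E[:,1]-x[1])-114,cen,loss='soft_l1',f_scale=1); cen=s.x
    print('centre',cen,np.median(abs(s.fun)),len(P))
    a=np.radians(np.arange(-180,180,.5)); acc=0
    prof=[]
    for r in np.arange(103,111,1.):
        W=np.stack([cen[0]+r*np.cos(a),cen[1]+r*np.sin(a),0*a+44],-1); uu,vv=proj(W)
        prof.append(cv2.remap(cv2.cvtColor(d['img'],cv2.COLOR_RGB2GRAY),uu.astype(np.float32)[None],vv.astype(np.float32)[None],cv2.INTER_LINEAR)[0])
    p=np.median(prof,0); dark=p<np.median(p)-25
    l,k=cv2.connectedComponents(dark[None].astype(np.uint8))
    for i in range(1,l):
        w=np.degrees(a[k[0]==i]); print('dark %.1f w%.1f'%(w.mean(),np.ptp(w)+.5),end='; ')
    print()
E
```

```text
top tbar 145 123.03166518361331 ((470.5854797363281, -146.16749572753906), (13.258732795715332, 45.22623825073242), 38.54872131347656) [ 470.38027904 -146.09247729  123.09585218]
centre [ 576.34431568 -154.28707814] 1.275689750737456 3514
dark -176.2 w8.0; dark -143.0 w5.5; dark -98.2 w6.0; dark -52.8 w6.0; dark -8.2 w6.0; dark 33.0 w14.5; dark 82.0 w5.5; dark 126.8 w6.0; dark 172.0 w15.5; 
scene tbar 90 123.0386031814898 ((471.4649658203125, -146.1005859375), (11.072172164916992, 48.468894958496094), 40.15884017944336) [ 473.51041044 -148.38580193  123.17277832]
centre [ 576.02330621 -154.27703584] 0.7507257100239428 3832
dark -177.0 w6.5; dark -143.5 w5.5; dark -98.8 w5.0; dark -53.2 w5.0; dark -7.2 w5.0; dark 34.5 w12.5; dark 46.0 w4.5; dark 69.5 w8.5; dark 82.8 w5.0; dark 100.5 w5.5; dark 112.2 w3.0; dark 148.5 w10.5; dark 169.5 w20.5;
```

Request:
arm_command:
  series: [-27.6,27.2,0,0,35,-27.6,27.2,0,0,35,-27.6,27.2,0,0,35,-27.6,27.2,0,0,35,-27.6,27.2,0,0,35,-27.6,27.2,0,0,35,-27.6,27.2,0,0,35,-27.6,27.2,0,0,35,-27.6,27.2,0,0,35,-27.6,27.2,0,0,35,-27.6,27.2,0,0,35,-27.6,27.2,0,0,35,-27.6,27.2,0,0,35,-27.6,27.2,0,0,35,-27.6,27.2,0,0,35]

```text
time_s: 1.98
tcp_pos: [470.6, -145.3, 226.4]
eef_rot: [[-0.964, -0.268, -0.0], [-0.268, 0.964, 0.0], [0.0, 0.0, -1.0]]
force: [1.6, -0.1, 0.6]
gripper_width: 0.346
grasp_force: 0.0
```

Request:
arm_command:
  series: [0,0,5,9.4,35,0,0,5,9.4,35,0,0,5,9.4,35,0,0,5,9.4,35,0,0,5,9.4,35,0,0,5,9.4,35,0,0,5,9.4,35,0,0,0,0,35]

```text
time_s: 2.98
tcp_pos: [469.8, -146.5, 191.0]
eef_rot: [[-0.64, 0.769, -0.001], [0.769, 0.64, 0.0], [0.001, -0.001, -1.0]]
force: [0.3, 1.0, -0.5]
gripper_width: 0.349
grasp_force: 0.0
```

```bash
python3 - <<'E'
from h import *
d=grab('wrist','w1'); print(d['fovy'],d['cx'],d['cy'],d['xyz'],np.round(d['orientation'],3).tolist(),(d['depth']>0).mean())
a=sensors.read_state(); print(a['time_s'],a['tcp_pos'],np.round(a['eef_rot'],3).tolist(),np.round(a['joint_pos'],3),a['force'])
E
```

```text
65.70646984690485 324.4715323016412 241.17106034060285 [415.90631398 -80.27927544 349.11445136] [[0.768, 0.61, 0.196], [0.64, -0.731, -0.237], [-0.002, 0.308, -0.952]] 0.9959114583333334
3.025 [ 470.0664512  -146.52642725  191.36436466] [[-0.642, 0.767, -0.001], [0.767, 0.642, -0.0], [0.0, -0.001, -1.0]] [ 0.098  0.084 -0.432 -0.    -1.055 -2.543] [ 0.55530889 -0.85402245  0.0438964 ]
```

View pics/w1.png

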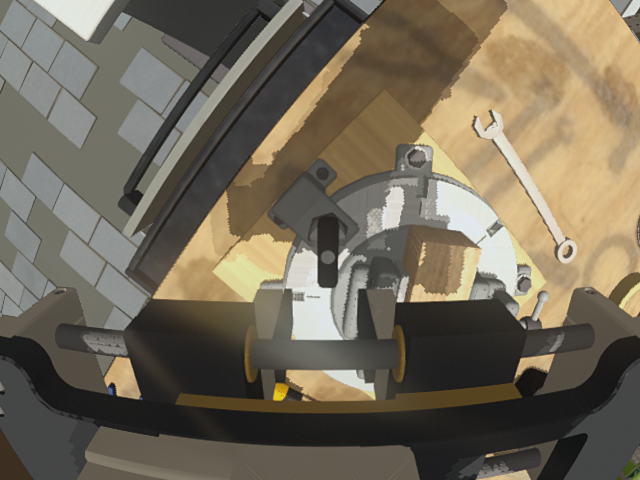

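The wrist view shows the T-bar standing vertical in the image, with its ends at about (328,217) and (327,287), its centre stud near (328,257), and the fingers on either side. I'll turn that into a position.

```bash
cat >> h.py <<'E'
def fray(d,u,v):
    f=240/np.tan(np.radians(d['fovy'])/2); x,y=u-d['cx'],v-d['cy']; r=np.hypot(x,y); t=r/f
    s=np.where(r>1e-6,np.sin(t)/np.maximum(r,1e-6),1/f); return np.stack([x*s,y*s,np.cos(t)],-1)
def fcloud(d):
    v,u=np.mgrid[:480,:640]; w=fray(d,u,v); w=w/np.where(w[...,2:]>.05,w[...,2:],np.nan)
    return (w*d['depth'][...,None])@np.array(d['orientation']).T+np.array(d['xyz'])
E
python3 - <<'E'
from h import *
d=load('w1'); c=fcloud(d); im=d['img'].astype(int); st=sensors.read_state(); R=np.array(st['eef_rot']);T=np.array(st['tcp_pos'])
m=(np.hypot(c[...,0]-471,c[...,1]+147)<32)&(c[...,2]>118)&(c[...,2]<130)
v,u=np.nonzero(m); print(u.min(),u.max(),v.min(),v.max())
q=c[m]; r=cv2.minAreaRect(q[:,:2].astype(np.float32)); print(len(q),np.median(q[:,2]),r)
print('offset in tool',(np.array([*r[0],124])-T)@R)
m=(c[...,2]>114)&(c[...,2]<124)&(np.hypot(c[...,0]-576,c[...,1]+154)<90)&(im[...,0]-im[...,2]>25)
m[290:]=0; print('wood z',np.median(c[m][:,2]),m.sum())
E
```

```text
317 339 218 287
1436 123.15513203276173 ((470.11419677734375, -142.51390075683594), (14.260903358459473, 47.10770034790039), 39.3642692565918)
offset in tool [ 3.01813443  2.64843448 67.36421107]
wood z 119.01027438602483 2913
```

```bash
python3 - <<'E'
from h import *
d=load('w1'); c=fcloud(d); st=sensors.read_state(); R=np.array(st['eef_rot']);T=np.array(st['tcp_pos'])
t=(c-T)@R
for lo,hi in((-25,-15),(-15,-8),(-8,-2)):
    m=(t[...,2]>lo)&(t[...,2]<hi)&(abs(t[...,1])<60)&(abs(t[...,0])<25)
    y=t[m][:,1]; print(lo,m.sum(),[np.round(np.percentile(s,[1,50,99]),1) for s in(y[y<0],y[y>0])], np.percentile(t[m][:,0],[1,99]).round(1))
E
```

```text
-25 1015 [array([-29.6, -20.5, -14.6]), array([15.8, 21.7, 30.6])] [-4.3 13.6]
-15 613 [array([-30.3, -20.8, -14.6]), array([15.8, 21.7, 31.3])] [-6.8 13.5]
-8 381 [array([-30.2, -19.6, -14.7]), array([15.9, 20.4, 31.3])] [-6.4 13.6]
```

Request:
arm_command:
  series: [-0.5,1.4,13,0,35,0,0,13,0,35,0,0,13,0,35,0,0,13,0,35,0,0,13,0,35,0,0,13,0,35,0,0,12,0,35,0,0,0,0,35]

```text
time_s: 4.03
tcp_pos: [471.1, -146.0, 100.5]
eef_rot: [[-0.639, 0.769, -0.002], [0.769, 0.639, -0.0], [0.001, -0.002, -1.0]]
force: [-0.7, -0.4, -0.1]
gripper_width: 0.35
grasp_force: 0.0
```

Request:
arm_command:
  series: [0,0,0,0,20,0,0,0,0,12,0,0,0,0,12,0,0,0,0,12]
  squeeze: 12

```text
time_s: 4.53
tcp_pos: [472.0, -146.1, 102.0]
eef_rot: [[-0.639, 0.769, 0.001], [0.769, 0.639, -0.0], [-0.001, 0.001, -1.0]]
force: [-0.5, -0.4, 3.3]
gripper_width: 0.157
grasp_force: 12.0
```

Request:
arm_command:
  series: [0,0,0,0,10,0,0,0,0,10,0,0,-1,0,10,0,0,-1,0,10,0,0,-1,0,10,0,0,-1,0,10,0,0,-1,0,10,0,0,0,0,10,0,0,0,0,10]
  squeeze: 40

```text
time_s: 5.65
tcp_pos: [471.9, -146.0, 105.3]
eef_rot: [[-0.639, 0.77, -0.0], [0.77, 0.639, 0.0], [0.0, -0.0, -1.0]]
force: [6.5, -3.2, -13.8]
gripper_width: 0.156
grasp_force: 40.0
```

```bash
python3 - <<'E'
from h import *
a=sensors.read_state(); print(a['time_s'],a['tcp_pos'],a['force'],a['moment'],a['grasp_force'])
E
```

```text
5.65 [ 471.86708899 -145.97062763  105.27248577] [  6.46670765  -3.19046912 -13.82082839] [-1.4835599  -2.37663728 -0.01736779] 39.9843567609787
```

Request:
arm_command:
  series: [-0.6,0,-0.7,0,10,0,0,0,-2,10,0,0,0,-3,10,0,0,0,-4,10]

```text
time_s: 6.15
tcp_pos: [472.1, -145.9, 105.7]
eef_rot: [[-0.752, 0.659, -0.001], [0.659, 0.752, 0.001], [0.001, 0.0, -1.0]]
force: [5.5, -0.9, -14.8]
gripper_width: 0.161
grasp_force: 40.0
```

```bash
python3 - <<'E'
from h import *
a=sensors.read_state(); print(a['time_s'],a['tcp_pos'],a['force'],a['moment'],a['grasp_force'])
E
```

```text
6.15 [ 472.05090496 -145.88167973  105.73330436] [  5.49423778  -0.93683952 -14.75763582] [-0.07128585 -2.24519092  0.00435604] 39.983839988708496
```

Request:
arm_command:
  series: [0,0,0,-6,10,0,0,0,-6,10,0,0,0,-6,10,0,0,0,-6,10,0,0,0,-6,10,0,0,0,-6,10]

```text
time_s: 6.9
tcp_pos: [472.4, -145.2, 105.8]
eef_rot: [[-0.996, 0.089, 0.0], [0.089, 0.996, 0.002], [0.0, 0.002, -1.0]]
force: [5.3, 5.6, -12.4]
gripper_width: 0.16
grasp_force: 40.0
```

```bash
python3 - <<'E'
from h import *
a=sensors.read_state(); print(a['time_s'],a['tcp_pos'],a['force'],a['moment'],a['grasp_force'])
E
```

```text
6.9 [ 472.38266073 -145.16407626  105.81776314] [  5.29956031   5.55953075 -12.35770413] [ 1.91226636 -2.1185837  -0.06116821] 39.98353600502014
```

Request:
arm_command:
  series: [-0.4,0.4,0,-6,10,0,0,0,-6,10,0,0,0,-6,10,0,0,0,-6,10,0,0,0,-6,10,0,0,0,-6,10,0,0,0,-6,10,0,0,0,-3,10,0,0,0,0,10]

```text
time_s: 8.02
tcp_pos: [472.0, -144.2, 105.3]
eef_rot: [[-0.769, -0.639, -0.001], [-0.639, 0.769, 0.003], [-0.001, 0.003, -1.0]]
force: [3.9, 8.9, -13.6]
gripper_width: 0.154
grasp_force: 40.0
```

```bash
python3 - <<'E'
from h import *
a=sensors.read_state(); R=a['eef_rot']; print(a['time_s'],a['tcp_pos'],a['force'],a['moment'],np.degrees(np.arctan2(R[1][1],R[0][1])),a['joint_pos'])
E
```

```text
8.025 [ 472.03959586 -144.20071783  105.32607582] [  3.88584756   8.94720901 -13.60162857] [ 3.22253956 -1.58811725 -0.03528004] 129.70567438610252 [ 0.10005597  0.18119527 -0.54140039 -0.00411292 -0.84915111 -0.97514045]
```

Request:
arm_command:
  series: [0,0,1,0,10,0,0,1,0,10,0,0,1,0,10,0,0,1,0,10,0,0,1,0,10,0,0,1,0,10,0,0,0,0,10]

```text
time_s: 8.9
tcp_pos: [472.1, -144.2, 99.5]
eef_rot: [[-0.77, -0.638, -0.001], [-0.638, 0.77, 0.003], [-0.001, 0.003, -1.0]]
force: [4.0, 9.5, -12.2]
gripper_width: 0.154
grasp_force: 40.0
```

```bash
python3 - <<'E'
from h import *
a=sensors.read_state(); R=a['eef_rot']; print(a['time_s'],a['tcp_pos'],a['force'],a['moment'],np.degrees(np.arctan2(R[1][1],R[0][1])))
E
```

```text
8.9 [ 472.07409757 -144.20244219   99.50288969] [  3.98725628   9.52238093 -12.22036917] [ 3.42369421 -1.31754534 -0.01306859] 129.66098494966204
```

Request:
arm_command:
  series: [0,0,1,0,10,0,0,1,0,10,0,0,0,0,10]

```text
time_s: 9.28
tcp_pos: [472.2, -144.2, 99.1]
eef_rot: [[-0.769, -0.639, -0.0], [-0.639, 0.769, 0.003], [-0.001, 0.002, -1.0]]
force: [-2.5, 12.8, 5.7]
gripper_width: 0.154
grasp_force: 40.0
```

Request:
arm_command:
  series: [0,0,0,0,20,0,0,0,0,35,0,0,0,0,35,0,0,-10,0,35,0,0,-25,0,35,0,0,-30,0,35,0,0,-30,0,35,0,0,0,0,35]

```text
time_s: 10.28
tcp_pos: [474.1, -146.3, 197.4]
eef_rot: [[-0.769, -0.639, 0.005], [-0.639, 0.769, -0.0], [-0.004, -0.004, -1.0]]
force: [-0.1, 0.3, 0.2]
gripper_width: 0.351
grasp_force: 0.0
```

```bash
python3 - <<'E'
from h import *
a=sensors.read_state(); print(a['time_s'],a['tcp_pos'],np.round(a['joint_pos'],2))
d=grab('wrist','w2'); c=fcloud(d); im=d['img'].astype(int)
m=(np.hypot(c[...,0]-471,c[...,1]+146)<32)&(c[...,2]>108)&(c[...,2]<130)&(im.max(-1)<110)
q=c[m]; print(len(q),np.median(q[:,2]),cv2.minAreaRect(q[:,:2].astype(np.float32)))
m=(c[...,2]>114)&(c[...,2]<124)&(np.hypot(c[...,0]-576,c[...,1]+154)<90)&(im[...,0]-im[...,2]>25)
print('wood z',np.median(c[m][:,2]),m.sum())
for n in('top','scene'):
    d=grab(n,n+'2'); c=cloud(d); im=d['img'].astype(int)
    m=(np.hypot(c[...,0]-471,c[...,1]+146)<38)&(im.max(-1)<75)&(c[...,2]>105)&(c[...,2]<135)
    q=c[m]
    if len(q)>5: top=q[q[:,2]>np.percentile(q[:,2],90)-5];print(n,len(top),np.median(top[:,2]),cv2.minAreaRect(top[:,:2].astype(np.float32)))
E
```

```text
10.275 [ 474.07131016 -146.32042207  197.38956983] [ 0.1   0.08 -0.42  0.   -1.06 -0.98]
1401 119.96893697695069 ((469.79986572265625, -143.75775146484375), (47.327880859375, 14.506421089172363), 39.70882034301758)
wood z 118.79269947341791 983
scene 134 120.07496012015463 ((472.1983337402344, -146.80935668945312), (46.71385955810547, 14.02907943725586), 41.293338775634766)
```

View pics/w2.png

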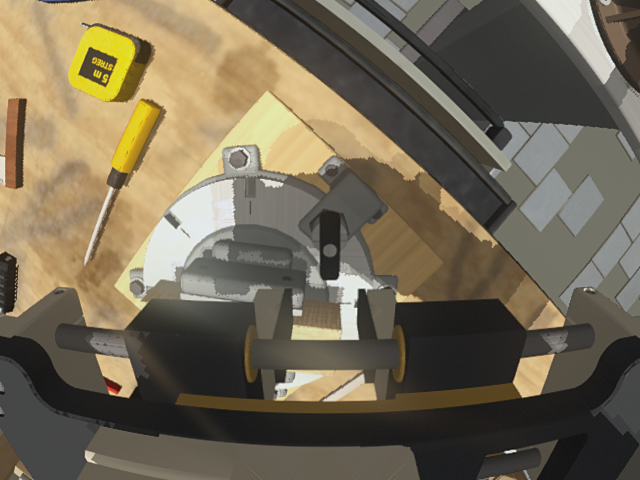

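The bar has dropped 3 mm and turned 90°, so it is riding on the plate. In the wrist view it is at (330,250). Next I'll straddle the batten end.

Request:
arm_command:
  series: [0,0,0,-9.2,80,0,0,0,-9.2,80,0,0,0,-9.2,80,0,0,0,-9.2,80,0,0,0,-9.2,80,0,0,0,-9.2,80,0,0,0,-9.2,80,0,0,0,-9.2,80,0,0,0,-9.2,80,18.4,-11.9,0,0,80,18.4,-11.9,0,0,80,18.4,-11.9,0,0,80,18.4,-11.9,0,0,80,18.4,-11.9,0,0,80,18.4,-11.9,0,0,80,18.7,-11.6,0,0,80,0,0,20,0,80,0,0,20,0,80,0,0,0,0,80]

```text
time_s: 12.8
tcp_pos: [610.2, -210.2, 151.5]
eef_rot: [[0.537, -0.843, -0.005], [-0.843, -0.537, 0.001], [-0.003, 0.004, -1.0]]
force: [-0.7, -0.1, -0.1]
gripper_width: 0.799
grasp_force: 0.0
```

```bash
python3 - <<'E'
from h import *
a=sensors.read_state(); R=np.array(a['eef_rot']);T=np.array(a['tcp_pos']);print(a['time_s'],T,np.round(a['joint_pos'],2),np.degrees(np.arctan2(R[1][1],R[0][1])))
d=grab('scene','s3'); c=cloud(d); im=d['img'].astype(int)
m=(c[...,2]>115)&(c[...,2]<124)&(np.hypot(c[...,0]-576,c[...,1]+154)<90)&(im[...,0]-im[...,2]>40)
r=cv2.minAreaRect(c[m][:,:2].astype(np.float32));print(m.sum(),r)
d=grab('wrist','w3')
E
```

```text
12.8 [ 610.21205814 -210.218115    151.46161711] [-0.03  0.37 -0.15 -0.   -1.06  0.6 ] -147.507151815335
933 ((594.4031372070312, -183.40274047851562), (44.258052825927734, 91.21122741699219), 33.00315475463867)
```

View pics/w3.png

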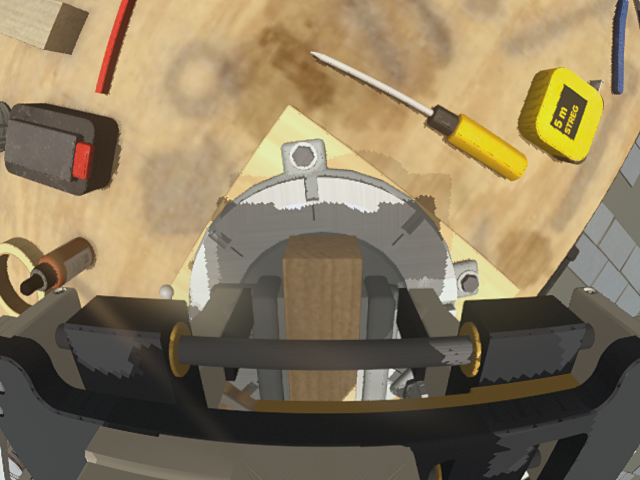

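The wrist view shows the batten end (283–362, v 235) centred between the open fingers at about 250 and 385, with nothing in the way. I'll go down and close to a loose fit.

Request:
arm_command:
  series: [0,0,11,0,80,0,0,11,0,80,0,0,11,0,80,0,0,11,0,80,0,0,9,0,80,0,0,0,0,65,0,0,0,0,57,0,0,0,0,57,0,0,0,0,57]
  squeeze: 5

```text
time_s: 14.02
tcp_pos: [612.1, -210.4, 101.7]
eef_rot: [[0.538, -0.843, 0.001], [-0.843, -0.538, -0.0], [0.0, -0.001, -1.0]]
force: [0.4, 0.0, 0.2]
gripper_width: 0.574
grasp_force: 0.0
```

Request:
arm_command:
  series: [-0.01,1.2,0,1,57,-0.01,1.2,0,1,57,-0.01,1.2,0,1,57,-0.04,2.3,0,2,57,-0.04,2.3,0,2,57,-0.04,2.3,0,2,57,-0.04,2.3,0,2,57,-0.04,2.3,0,2,57,-0.04,2.3,0,2,57]

```text
time_s: 15.15
tcp_pos: [599.2, -215.5, 101.7]
eef_rot: [[0.301, -0.954, 0.006], [-0.954, -0.301, 0.002], [-0.0, -0.006, -1.0]]
force: [8.1, 11.1, -2.4]
gripper_width: 0.744
grasp_force: 5.9
```

```bash
cat > s.py <<'E'
from h import *
import sys
a=sensors.read_state(); R=np.array(a['eef_rot']);T=np.array(a['tcp_pos']); f=np.array(a['force'])@R
print(a['time_s'],T.round(1),'yaw',np.degrees(np.arctan2(R[1][1],R[0][1])).round(2),'ftool',f.round(1),'pos ang',np.degrees(np.arctan2(T[1]+154.3,T[0]-576.2)).round(2),np.hypot(T[1]+154.3,T[0]-576.2).round(1),a['grasp_force'])
if len(sys.argv)>1:
    d=grab('scene',sys.argv[1]); c=cloud(d); im=d['img'].astype(int)
    m=(c[...,2]>115)&(c[...,2]<124)&(np.hypot(c[...,0]-576,c[...,1]+154)<90)&(im[...,0]-im[...,2]>40)
    print('wood',m.sum(),cv2.minAreaRect(c[m][:,:2].astype(np.float32)))
    m=(np.hypot(c[...,0]-471,c[...,1]+146)<38)&(im.max(-1)<75)&(c[...,2]>100)&(c[...,2]<135)
    q=c[m]
    if len(q)>5: top=q[q[:,2]>np.percentile(q[:,2],90)-5];print('tbar top',len(top),np.median(top[:,2]))
E
python3 s.py s4
```

```text
15.15 [ 599.2 -215.5  101.7] yaw -162.49 ftool [ -8.2 -11.    2.5] pos ang -69.41 65.3 5.863032625056803
wood 318 ((603.1055908203125, -206.51016235351562), (42.39996337890625, 43.293724060058594), 26.55620002746582)
tbar top 6 116.33461570183658
```

The fingers yielded under the 5 N squeeze, so the squeeze also limits the pushing force. I'll raise it moderately.

Request:
arm_command:
  series: [0,0,0,0,70,0,0,0,0,65,0,0,0,0,61,0,0,0,0,57,0,0,0,0,57]
  squeeze: 14

```text
time_s: 15.82
tcp_pos: [601.5, -217.0, 102.0]
eef_rot: [[0.302, -0.953, 0.01], [-0.953, -0.302, -0.0], [0.003, -0.009, -1.0]]
force: [14.4, 2.2, -8.0]
gripper_width: 0.574
grasp_force: 7.6
```

```bash
python3 s.py
```

```text
15.825 [ 601.5 -217.   102. ] yaw -162.45 ftool [  2.2 -14.3   8.1] pos ang -68.02 67.6 7.570836846716702
```

Request:
arm_command:
  series: [-0.04,2.3,0,2,57,-0.04,2.3,0,2,57,-0.04,2.3,0,2,57,-0.04,2.3,0,2,57,-0.04,2.3,0,2,57,-0.04,2.3,0,2,57,-0.04,2.3,0,2,57,-0.04,2.3,0,2,57,0,0,0,0,57]

```text
time_s: 16.95
tcp_pos: [583.2, -221.2, 102.0]
eef_rot: [[0.026, -1.0, 0.009], [-1.0, -0.026, -0.001], [0.002, -0.009, -1.0]]
force: [15.6, -3.5, -9.8]
gripper_width: 0.571
grasp_force: 7.5
```

```bash
python3 s.py s5
```

```text
16.95 [ 583.2 -221.2  102. ] yaw -178.49 ftool [  3.8 -15.4   9.9] pos ang -84.05 67.3 7.529877405613661
wood 482 ((577.5338745117188, -153.51904296875), (38.1000862121582, 162.2491455078125), 3.2153894901275635)
```

Request:
arm_command:
  series: [-0.02,1.75,0,1.5,57,-0.02,1.75,0,1.5,57,-0.02,1.75,0,1.5,57,-0.02,1.75,0,1.5,57,-0.02,1.75,0,1.5,57,-0.01,1.0,0,0.9,57,0,0,0,0,57]

```text
time_s: 17.88
tcp_pos: [573.4, -221.4, 102.0]
eef_rot: [[-0.12, -0.993, 0.009], [-0.993, 0.12, -0.002], [0.001, -0.009, -1.0]]
force: [14.8, -7.1, -11.4]
gripper_width: 0.575
grasp_force: 8.0
```

```bash
python3 s.py s6
```

```text
17.875 [ 573.4 -221.4  102. ] yaw 173.11 ftool [  5.2 -15.5  11.5] pos ang -92.35 67.2 8.045483655296266
wood 697 ((576.2090454101562, -153.2782745361328), (160.80726623535156, 45.488433837890625), 89.80857849121094)
```

Request:
arm_command:
  series: [-0.01,1.16,0,1,57,-0.01,1.16,0,1,57,-0.01,1.16,0,1,57,-0.01,1.16,0,1,57,-0.01,1.16,0,1,57,0,0.6,0,0.5,57,0,0.6,0,0.5,57]

```text
time_s: 18.8
tcp_pos: [566.4, -220.7, 102.1]
eef_rot: [[-0.223, -0.975, 0.009], [-0.975, 0.223, -0.003], [0.001, -0.009, -1.0]]
force: [15.0, -10.3, -11.6]
gripper_width: 0.569
grasp_force: 8.4
```

```bash
python3 s.py s7
```

```text
18.8 [ 566.4 -220.7  102.1] yaw 167.1 ftool [  6.7 -16.8  11.7] pos ang -98.43 67.1 8.369903261773288
wood 766 ((580.6615600585938, -110.8758316040039), (76.39189147949219, 47.00688171386719), 85.59020233154297)
```

Request:
arm_command:
  series: [0,0.4,0,0.35,57,0,0.4,0,0.35,57,0,0.4,0,0.35,57,0,0.4,0,0.35,57]

```text
time_s: 19.35
tcp_pos: [564.6, -220.5, 102.0]
eef_rot: [[-0.247, -0.969, 0.008], [-0.969, 0.247, -0.003], [0.001, -0.009, -1.0]]
force: [14.8, -11.1, -11.5]
gripper_width: 0.568
grasp_force: 8.3
```

```bash
python3 s.py
```

```text
19.35 [ 564.6 -220.5  102. ] yaw 165.7 ftool [  7.1 -17.   11.6] pos ang -99.93 67.2 8.323332911822945
```

Request:
arm_command:
  series: [0,0.35,0,0.3,57,0,0.35,0,0.3,57,0,0.35,0,0.3,57]

```text
time_s: 19.73
tcp_pos: [563.1, -219.9, 102.2]
eef_rot: [[-0.262, -0.965, 0.008], [-0.965, 0.262, -0.002], [0.0, -0.008, -1.0]]
force: [13.8, -9.7, -9.4]
gripper_width: 0.571
grasp_force: 7.3
```

```bash
python3 s.py s8
```

```text
19.725 [ 563.1 -219.9  102.2] yaw 164.81 ftool [  5.7 -15.8   9.6] pos ang -101.32 66.9 7.2827823855914176
wood 792 ((582.4346923828125, -112.14189147949219), (76.86736297607422, 45.65351867675781), 80.9537353515625)
```

```bash
python3 - <<'E'
from h import *
for n in('top','scene'):
    d=grab(n,n+'9'); c=cloud(d)
    m=(np.hypot(c[...,0]-471,c[...,1]+146)<26)&(c[...,2]>98)&(c[...,2]<130)
    print(n,m.sum(),np.percentile(c[m][:,2],[50,90]) if m.any() else '')
    P=np.array([471.5,-146,112]); k=(P-np.array(d['xyz']))@np.array(d['orientation']); f=240/np.tan(np.radians(d['fovy'])/2); print(k[:2]/k[2]*f+[d['cx'],d['cy']])
E
```

```text
top 201 [111.12375364 113.62547385]
[326.86262857 307.61018656]
scene 0 
[247.94897809 225.90797594]
```

Depth puts the T-bar top at 111, down from 120 while riding, so the pin has dropped home. I'll take off the push, open and retreat.

Request:
arm_command:
  series: [0,-0.8,0,0,57,0,-0.8,0,0,57,0,-0.8,0,0,57,0,-0.6,0,0,62,0,0,0,0,75,0,0,0,0,75]

```text
time_s: 20.62
tcp_pos: [561.4, -219.1, 101.1]
eef_rot: [[-0.262, -0.965, -0.001], [-0.965, 0.262, 0.0], [0.0, 0.001, -1.0]]
force: [-0.9, -0.1, -0.3]
gripper_width: 0.737
grasp_force: 0.0
```

```bash
python3 s.py
```

```text
20.625 [ 561.4 -219.1  101.1] yaw 164.8 ftool [0.3 0.9 0.3] pos ang -102.87 66.5 0.0
```

Request:
arm_command:
  series: [0,0,-15,0,75,0,0,-20,0,75,0,0,-30,0,75,0,0,-30,0,75,0,0,-30,0,75,30,0,0,0,75,40,0,0,0,75,40,0,0,0,75,40,0,0,0,75,30,0,0,0,75,0,0,0,0,75,0,0,0,0,75]

```text
time_s: 22.12
tcp_pos: [514.7, -392.7, 226.9]
eef_rot: [[-0.262, -0.965, 0.001], [-0.965, 0.262, -0.0], [-0.0, -0.001, -1.0]]
force: [-0.6, 0.5, -0.5]
gripper_width: 0.747
grasp_force: 0.0
```

```bash
python3 - <<'E'
from h import *
for n in('top','scene'):
    d=grab(n,n+'10'); c=cloud(d); im=d['img'].astype(int)
    m=(np.hypot(c[...,0]-471.5,c[...,1]+146)<26)&(im.max(-1)<75)&(c[...,2]>100)&(c[...,2]<130)
    q=c[m]; print(n,'tbar',m.sum(),np.percentile(q[:,2],[50,90]) if len(q) else '')
    m=(c[...,2]>113)&(c[...,2]<126)&(np.hypot(c[...,0]-576,c[...,1]+154)<95)&(im[...,0]-im[...,2]>30)
    print('wood',m.sum(),cv2.minAreaRect(c[m][:,:2].astype(np.float32)))
a=load('top10')['img'][190:350,250:410]; b=load('scene10')['img'][180:340,180:340]
cv2.imwrite('pics/fin.png',cv2.resize(np.hstack([a,b]),None,fx=2.5,fy=2.5,interpolation=cv2.INTER_CUBIC)[:,:,::-1])
E
```

```text
top tbar 0 
wood 720 ((582.5660400390625, -110.91442108154297), (72.10075378417969, 45.482975006103516), 80.67153930664062)
scene tbar 175 [109.64844219 112.61183451]
wood 1929 ((575.8980102539062, -153.8065185546875), (161.6491241455078, 47.32065200805664), 81.10592651367188)
```

View pics/fin.png

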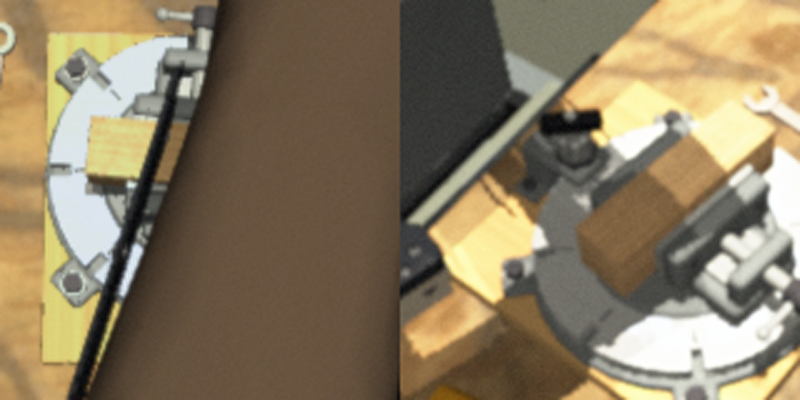

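The scene view shows the T-bar sitting low on its sleeve, with its top at about 112, which is the home height. The fixed jaw faces the plunger and the batten lies across, about 5° off, which is within the mounting tolerance. I'll hand it in.

```bash
python3 -c "
from station import manip; print(manip.finish_job())"
```

```text
the job is handed in; nothing more can be done
None
```

The vise is back at its square-on station and the job is handed in: the plunger was lifted, turned and sprung down first, and the T-bar top now sits at its home height of about 112 mm, with the batten about 5° off straight, at the limit of the vise's mounting tolerance.

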